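# Roll a tote of bitumen samples into the cooling bay and spot-check its temperature

## Task

Push the tote of bitumen samples along the roller lane into the draught-shielded cooling bay, right up against the rubber buffers so that the spring pawl comes up behind it; roll it, do not lift it. Then pick up the infrared thermometer and hold it pointing straight down, 5 to 10 cm above the middle of the larger tin, steady for two seconds without touching the samples, and stand it upright on the bench again. Keep the tins upright in their pockets and leave the other things on the bench where they are.

Things in the scene. Friction and masses are not known exactly. Their poses are not given: they have to be found in the camera images.
- lane: Aluminium roller lane fixed on the bench, 440 x 112 mm. Origin on the bench under its middle, x = direction of travel into the bay, y across, z up. Open loading end at x = -228 mm. Twelve free-turning rollers (22 mm diameter, 33 mm pitch, none at the pawl), tops at z = 40 mm. Side rails at y = +-46 to +-54 mm rise to z = 52 mm; before the bay nothing is higher.
- home (a point): Where the tote's origin lies when it touches the buffers: lane x = 117, y = 0, z = 40 mm; axes as the lane's. The cooling bay round it runs from lane x = 35 to 210 mm: clear side panels above the rails up to z = 99 mm, open at the top and entrance, and an end plate with two rubber buffers, their faces at lane x = 200 mm.
- pawl (a joint): Spring pawl in the middle of the lane, 20 mm wide. 0 rad = up: its tip is 8 mm above the roller tops, its upright face at lane x = 26 mm looks into the bay. The tote's floor rides over its sloping back and presses it down to about 0.3 rad; it springs up by itself behind the tote once that is within about 4 mm of the buffers, leaving it 8 mm of play.
- tote: Grey open tote, 166 (x) x 84 (y) x 36 mm, walls and floor 3 mm, two pockets along its length (78 mm square inside), about 0.5 kg with the tins. Origin at the centre of its flat underside, x along the lane. Loose on the rollers at the loading end, 4 mm of room to each rail. Rolls easily (0.5 N; up to 2 N over the pawl), coasts if pushed fast. Push its end wall, 40 to 76 mm above the bench.
- large_tin: The larger round sample tin of bitumen, 71 mm diameter, 45 mm high, standing loose in one of the tote's pockets (either one; the pockets' centres are at tote x = +-40.5 mm). Origin at the centre of its underside, z up; its rim is 45 mm above that.
- small_tin: The smaller round sample tin, 57 mm diameter, 34 mm high, loose in the tote's other pocket. Origin at the centre of its underside.
- thermometer: Hand-held infrared thermometer: white rod of 32 mm diameter on a flared black lens hood of 54 mm diameter, 138 mm high in all, 0.16 kg, standing on its hood on the bench. Origin at the centre of the hood's open end (underside); z runs up the rod, it looks along -z. The rod is plain and round from 32 to 126 mm above the origin and is gripped there from above.
- beaker: Bystander: plastic beaker, 53 mm diameter, 66 mm high, standing behind the thermometer. Origin at the centre of its underside.
- spare_tin: Bystander: another sample tin, 57 mm diameter, 34 mm high, standing on the bench near the beaker. Origin at the centre of its underside.
Not all that is in view belongs to the job. What is shaped like the thermometer but red is not meant. What is shaped like the small_tin but pink is not meant.

How it is judged:
By the outcome, as a careful person would: the job done as asked, in the order asked, and still so for the second after the job is handed in, with the robot touching nothing.
It also fails if it takes over 72 s, if anything falls off the work surface, if the arm or the gripper's body presses on something with over 40 N, if the wrist force passes 120 N, or if a joint passes its speed limit or range.

## Robot

A 6-joint arm with a two-finger parallel gripper is mounted at the origin on a cart in front of the work surface, level with it; the furniture and walls round the work are solid. World frame = base frame: x ahead of the robot, y to its left, z up, the work surface at z = 0. Lengths are in mm, angles in rad, forces in N, time in s.
With the tool pointing down it reaches from about 350 to 925 mm from the base axis. Payload 6.4 kg.
Tool frame: the origin (TCP) lies midway between the tips of the shut fingers; the grasp point (between the pads) lies 19 mm behind it; z points along the fingers, y is the line along which they close (so a half turn about z gives the same grasp; the last joint's range is limited). The gripper opens to 94 mm and grips with 3 to 60 N. Pads are 16 mm wide; open, the fingers measure 119 mm over their backs; the gripper's body (75 mm by 177 mm) begins 78 mm behind the grasp point.
Start: joints at [1.017, 0.245, 1.558, -0, 1.339, -0.174], TCP at [240.976, 603.692, 205.455] pointing down, gripper open.
Joint ranges: [-3.13, 3.13], [-1.02, 2.26], [0.13, 2.54], [-0.95, 4.09], [0.21, 2.88], [-2.74, 2.74]. Speed limits (rad/s): [2.57, 2.57, 3.14, 3.14, 3.14, 3.14].

## Interface

Orientations are given as a unit quaternion [w, x, y, z].
In Python, from rig import env gives the robot as it stands.
- The arm moves only by the tool play_rows, never from a script. Its argument "commands" is a list of rows, each an object with "travel": the shift along the world's x, y, z in mm, a list of three; "dr": the turn, a rotation vector about the world's x, y, z in rad, a list of three. A call has 1 to 10 rows; each row is the pose to reach, as a shift and turn from the pose commanded when the call began; what a row does not reach only later rows make up. A row lasts 1/8 s, in which the tool goes at most 62.5 mm and 10.7 degrees, less where a joint would pass 70% of its speed; a pose out of reach is approached as far as the arm can. A call with a gripper value outside its range is refused whole. "hand" is the closure, from -1 (fully open) to 1 (shut), set as the call begins (left out, the last holds). The fingers move at their own pace and stop on an object; the grip force is fixed at half the most. Time passes only in rows, so rows that repeat a pose let the fingers close. It gives the time, the measured TCP pose, the force, the opening and the grip force at its end, in the units of the state.
- env.observe(): the state, without advancing time (a new reading comes with each control period).
- env.capture(name): name is "side" or "top"; returns a dict with "image" (420x560x3 uint8, red, green, blue), "K" (3x3 intrinsics, pixels), "extrinsics" (4x4, takes a point from camera to world coordinates). Camera axes: x right, y down, z forward; pixel columns grow to the right and rows downward; lengths in mm; the calibration is good to about 2 mm. A picture is of the moment at which its call begins. There is no depth.
- env.job_done(): hands the job in; it is judged then, once.
Trained networks look in the newest picture that a camera, given by its name, has taken for a name from the list of things; names that differ only in an ending like _2 or _b are one class to them, and where a whole thing is asked for, a point or a joint stands for the part that bears it (a point fixed in the world has none). Each returns a list of dicts, best first, with "score" (0 to 1); they miss things now and then, are a little off and sometimes report something else, mostly with a low value. They report only what shows in the picture. A call takes as long as a camera call. They do not tell look-alikes from the thing itself.
- env.search_frame(camera, name): "point" ([x, y, z] in mm, in world coordinates, good to about 4 mm: the middle of the surface that is visible of it).
- env.tip_of(camera, name): "point" ([x, y, z] in mm, in world coordinates, good to about 4 mm: a listed point, or the origin of a listed thing).
The state is a dict: "t": time; "joints": joint angles; "joint_vel": joint speeds; "effort": joint torques, N m; "ee_pos": TCP position; "orientation": TCP orientation; "force": force on the tool from outside, world axes, zero at the start; "ft_torque": the same for the moment, N m; "width": finger opening in mm; "gripper_force": force on a finger pad.
Only numpy, scipy, OpenCV 4.12 (cv2) and the standard library are available. Lean on these libraries where they do the work, as an engineer would, in place of code of your own. Each camera call takes 0.05 s, during which the arm holds its last target. There are 200 camera calls.

## Working session

There is one attempt and no reset: what is moved stays moved. The work goes in short steps, Python scripts to look and compute and a tool call to move; the robot and the scene stay as the last step left them, time stands still between calls to the robot, and variables do not carry over. Pictures are saved under pics/ and viewed, at most 11 in all, crops included, and the job is handed in when it is done.

Besides the shell and the picture viewer there is one more tool, called as name([rows], argument=value, ...), one row to a line, values as JSON. play_rows: Moves the arm, as the interface text tells. Its arguments: {"type":"object","properties":{"commands":{"type":"array","items":{"type":"object","properties":{"travel":{"type":"array","items":{"type":"number"}},"dr":{"type":"array","items":{"type":"number"}}}}},"hand":{"type":"number"}},"required":["commands"]}

```bash
mkdir -p pics; ls; cat > h.py <<'E'
from rig import env
import numpy as np, cv2
def snap(cam,fn=None):
    c=env.capture(cam)
    if fn: cv2.imwrite('pics/'+fn,cv2.cvtColor(c['image'],cv2.COLOR_RGB2BGR))
    return c
def px(c,p):
    E=np.linalg.inv(c['extrinsics']);q=E[:3,:3]@np.array(p,float)+E[:3,3];q=c['K']@q;return (q[:2]/q[2]).round(1)
def atz(c,uv,z):
    E=c['extrinsics'];d=E[:3,:3]@np.linalg.inv(c['K'])@np.array([uv[0],uv[1],1.]);o=E[:3,3];return (o+d*(z-o[2])/d[2]).round(1)
E
python3 - <<'E'
from h import *
s=env.observe();print(s['t'],s['ee_pos'],s['orientation'],s['width'])
for cam in('top','side'):
    c=snap(cam,cam+'0.png');print(cam,c['extrinsics'][:3,3].round())
    for n in['lane','home','pawl','tote','large_tin','small_tin','thermometer','beaker','spare_tin']:
        for r in env.tip_of(cam,n)[:3]: print(n,np.round(r['point']),round(r['score'],2),px(c,r['point']))
E
```

```text
pics
0.0 [240.68542054 603.16833913 204.40674271] [-3.14384982e-04  1.88775515e-01  9.82019837e-01 -8.63745974e-04] 93.93863451730162
top [ 427. -105. 1266.]
lane [ 479. -120.   44.] 0.65 [292.1 223. ]
lane [494.  24.   0.] 0.62 [237.1 219.3]
home [509. 139.  35.] 0.8 [190.7 213.9]Traceback (most recent call last):
  File "<stdin>", line 6, in <module>
ValueError: it knows: beaker, home, lane, large_tin, small_tin, spare_tin, thermometer, tote
```

```bash
python3 - <<'E'
from h import *
for cam in('top','side'):
    c=snap(cam,cam+'0.png');print(cam,c['extrinsics'][:3,3].round())
    for n in['lane','home','tote','large_tin','small_tin','thermometer','beaker','spare_tin']:
        for r in env.tip_of(cam,n)[:3]: print(n,np.round(r['point']),round(r['score'],2),px(c,r['point']))
E
```

```text
top [ 427. -105. 1266.]
lane [495.  25.   2.] 0.74 [236.7 218.8]
home [511. 137.  37.] 0.64 [191.6 213.1]
tote [488. -77.  39.] 0.83 [275.1 220. ]
large_tin [ 482. -117.   42.] 0.75 [290.9 221.9]
small_tin [492. -38.  41.] 0.93 [259.9 218.9]
small_tin [569. 298.  -2.] 0.8 [133.6 193.5]
thermometer [ 548. -273.    1.] 0.83 [349.6 196.6]
thermometer [ 494. -366.   -2.] 0.75 [385.4 216.1]
beaker [ 620. -492.    1.] 0.85 [431.7 167.5]
spare_tin [ 614. -390.   -3.] 0.76 [392.8 170.5]
side [626. 919. 940.]
lane [498.  19.   1.] 0.95 [300.2 259.7]
lane [ 611. -489.   -2.] 0.33 [246.2 149.9]
home [512. 139.  40.] 0.94 [300.9 286. ]
tote [485. -77.  42.] 0.84 [301.1 221.7]
large_tin [ 482. -117.   47.] 0.63 [300.3 210.2]
small_tin [569. 300.   0.] 0.74 [283.  358.9]
thermometer [ 545. -272.    4.] 0.92 [272.  188.4]
thermometer [ 497. -367.    1.] 0.81 [285.3 168.9]
beaker [ 611. -484.   -0.] 0.94 [246.3 150.2]
spare_tin [ 623. -396.    4.] 0.69 [243.4 165.2]
```

View pics/top0.png

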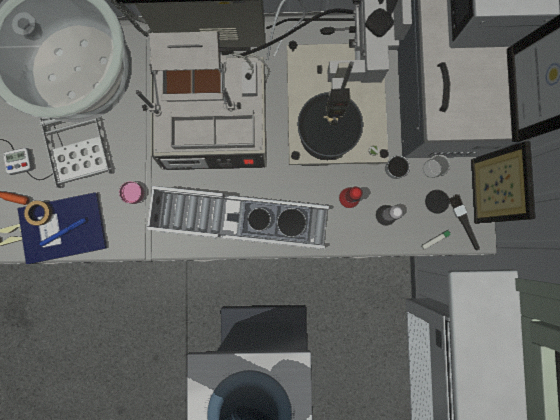

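View pics/side0.png

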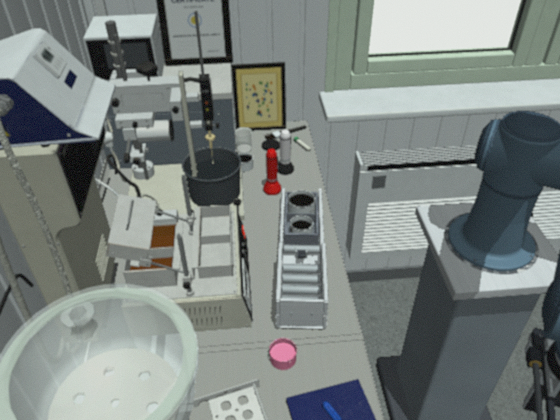

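```bash
python3 - <<'E'
from h import *
c=snap('top');im=cv2.cvtColor(c['image'],cv2.COLOR_RGB2BGR)
L=np.array([[496,22.5]]);H=np.array([510.5,138.5])
a=np.arctan2(H[1]-22.5,H[0]-496);print('ang',a)
big=cv2.resize(im[150:260,140:460],None,fx=2.5,fy=2.5,interpolation=cv2.INTER_CUBIC)
R=np.array([[np.cos(a),-np.sin(a)],[np.sin(a),np.cos(a)]])
O=H-R@[117,0]; print('O',O)
def d(p,z,col):
    w=O+R@np.array(p,float);u=px(c,[*w,z]);u=(u+.5-[140,150])*2.5;cv2.circle(big,tuple(int(v) for v in u),2,col,-1)
for p in[(-228,54),(-228,-54),(-228,46),(-228,-46),(30,54),(30,-54)]:d(p,52,(0,0,255))
for p in[(35,54),(35,-54),(200,54),(200,-54),(210,54),(210,-54)]:d(p,99,(0,255,0))
cv2.imwrite('pics/crop.png',big)
E
```

```text
ang 1.446441332248135
O [495.98793605  22.40348842]
```

View pics/crop.png

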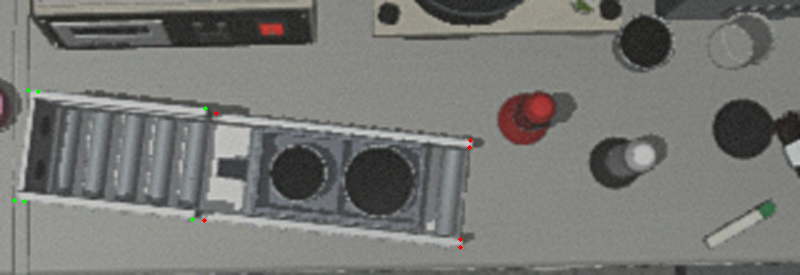

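play_rows([
  {"travel": [16, -57, 0], "dr": [0, 0, 0.1]},
  {"travel": [32, -114, 0], "dr": [0, 0, 0.2]},
  {"travel": [48, -171, 0], "dr": [0, 0, 0.256]},
  {"travel": [64, -228, 0], "dr": [0, 0, 0.256]},
  {"travel": [80, -285, 0], "dr": [0, 0, 0.256]},
  {"travel": [96, -342, 0], "dr": [0, 0, 0.256]},
  {"travel": [112, -399, 0], "dr": [0, 0, 0.256]},
  {"travel": [128, -456, 0], "dr": [0, 0, 0.256]},
  {"travel": [144, -513, 0], "dr": [0, 0, 0.256]},
  {"travel": [160, -570, 0], "dr": [0, 0, 0.256]},
], hand=1)

```text
t: 2.35
ee_pos: [401.3, 31.8, 205.9]
orientation: [0.001, 0.062, 0.998, -0.0]
force: [0.7, 0.3, -0.1]
width: 0.5
gripper_force: 0.0
```

play_rows([
  {"travel": [17, -58, 0], "dr": [0, 0, 0]},
  {"travel": [34, -117, 0], "dr": [0, 0, 0]},
  {"travel": [51, -176, 0], "dr": [0, 0, 0]},
  {"travel": [67, -235, 0], "dr": [0, 0, 0]},
  {"travel": [67, -235, -50], "dr": [0, 0, 0]},
  {"travel": [67, -235, -90], "dr": [0, 0, 0]},
  {"travel": [67, -235, -120], "dr": [0, 0, 0]},
  {"travel": [67, -235, -137], "dr": [0, 0, 0]},
  {"travel": [67, -235, -147], "dr": [0, 0, 0]},
  {"travel": [67, -235, -147], "dr": [0, 0, 0]},
])

```text
t: 3.6
ee_pos: [468.2, -201.4, 58.6]
orientation: [0.0, 0.062, 0.998, -0.0]
force: [-0.4, -0.1, 0.5]
width: 0.9
gripper_force: 0.0
```

```bash
python3 - <<'E'
from h import *
for cam in('top','side'):
    c=snap(cam,cam+'1.png')
    print([(np.round(r['point']),round(r['score'],2)) for r in env.tip_of(cam,'tote')])
s=env.observe();print(s['t'],s['ee_pos'].round(1))
im=cv2.imread('pics/side1.png')[150:300,200:400];cv2.imwrite('pics/side1c.png',cv2.resize(im,None,fx=4,fy=4,interpolation=cv2.INTER_CUBIC))
E
```

```text
[(array([489., -77.,  40.]), 0.58)]
[]
3.8 [ 468.7 -201.8   59.6]
```

View pics/side1c.png

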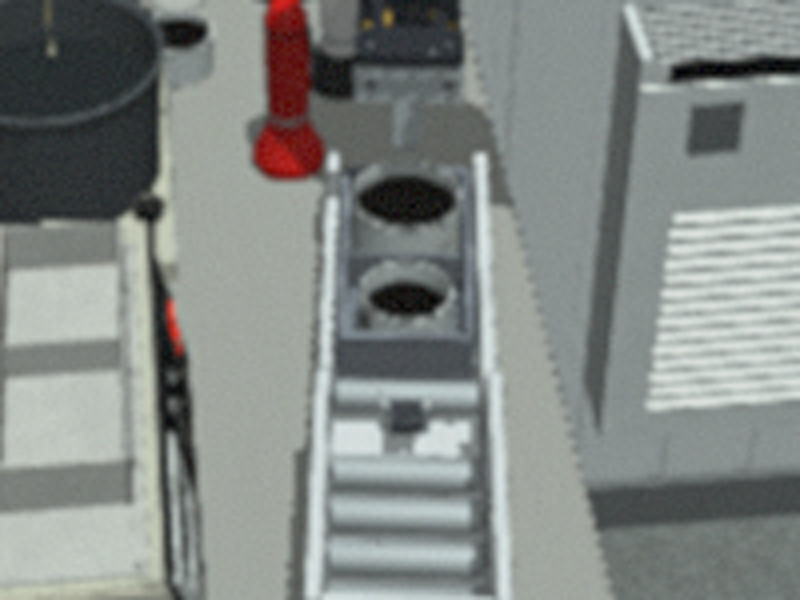

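play_rows([
  {"travel": [1, 8, 0]},
  {"travel": [2, 14, 0]},
  {"travel": [2.2, 18, 0]},
  {"travel": [2.7, 21.5, 0]},
  {"travel": [3.1, 25, 0]},
  {"travel": [3.6, 29, 0]},
  {"travel": [4.3, 34, 0]},
  {"travel": [5, 40, 0]},
  {"travel": [5.9, 47, 0]},
  {"travel": [6.8, 54, 0]},
])

```text
validation failed for argument at $.co...
```

play_rows([
  {"travel": [0.9, 7, 0]},
  {"travel": [1.8, 14, 0]},
  {"travel": [2.6, 21, 0]},
  {"travel": [3.5, 28, 0]},
  {"travel": [4.4, 35, 0]},
  {"travel": [5.2, 42, 0]},
  {"travel": [6.1, 49, 0]},
  {"travel": [7, 56, 0]},
  {"travel": [7.9, 63, 0]},
  {"travel": [8.8, 70, 0]},
])

```text
validation failed for argument at $.co...
```

play_rows([
  {"travel": [0.9, 7, 0]},
  {"travel": [1.8, 14, 0]},
  {"travel": [2.6, 21, 0]},
  {"travel": [3.5, 28, 0]},
  {"travel": [4.4, 35, 0]},
  {"travel": [5.2, 42, 0]},
  {"travel": [6.1, 49, 0]},
  {"travel": [7, 56, 0]},
  {"travel": [7.9, 63, 0]},
  {"travel": [8.8, 70, 0]},
])

```text
validation failed for argument at $.co...
```

```bash
python3 - <<'E'
from h import *
for cam in('top','side'):
    c=snap(cam,cam+'2.png')
    print([(np.round(r['point']),round(r['score'],2)) for r in env.tip_of(cam,'tote')])
s=env.observe();p=s['ee_pos'][:2]-[496,22.4];print(s['t'],s['ee_pos'].round(1),s['force'].round(1),p@[.124,.992],p@[-.992,.124])
im=cv2.imread('pics/side2.png')[180:330,200:400];cv2.imwrite('pics/side2c.png',cv2.resize(im,None,fx=4,fy=4,interpolation=cv2.INTER_CUBIC))
E
```

```text
[(array([488., -76.,  38.]), 0.97)]
[(array([485., -75.,  40.]), 0.63)]
4.0 [ 468.3 -201.5   58.9] [ 0.2 -0.5  1.3] -225.5312468223925 -0.24429501057412395
```

View pics/side2c.png

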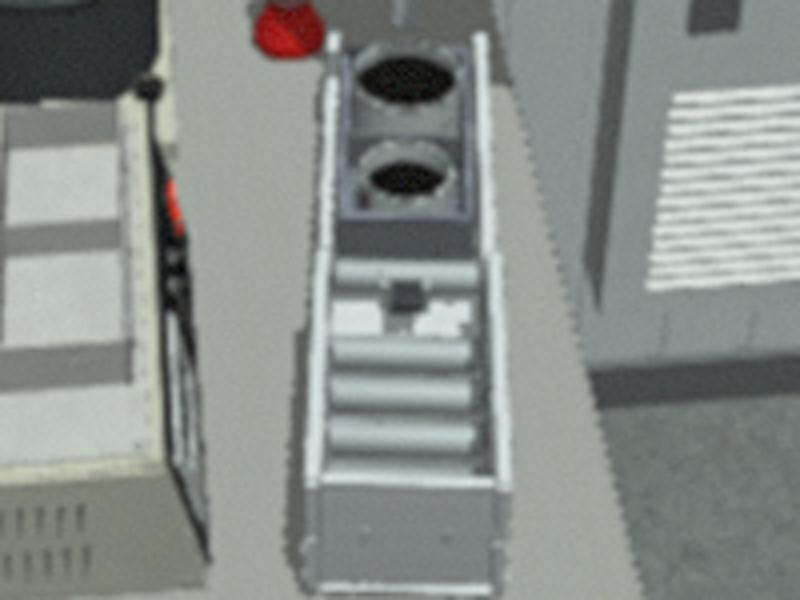

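The crop shows that nothing moved: the tote is still at the loading end, because every row needs "dr". I'll send the same moves again with it added.

play_rows([
  {"travel": [1, 8, 0], "dr": [0, 0, 0]},
  {"travel": [2, 14, 0], "dr": [0, 0, 0]},
  {"travel": [2.2, 18, 0], "dr": [0, 0, 0]},
  {"travel": [2.7, 21.5, 0], "dr": [0, 0, 0]},
  {"travel": [3.1, 25, 0], "dr": [0, 0, 0]},
  {"travel": [3.6, 29, 0], "dr": [0, 0, 0]},
  {"travel": [4.3, 34, 0], "dr": [0, 0, 0]},
  {"travel": [5, 40, 0], "dr": [0, 0, 0]},
  {"travel": [5.9, 47, 0], "dr": [0, 0, 0]},
  {"travel": [6.8, 54, 0], "dr": [0, 0, 0]},
])

```text
t: 5.25
ee_pos: [474.9, -146.8, 58.5]
orientation: [0.0, 0.062, 0.998, -0.0]
force: [-0.4, -1.2, 0.4]
width: 0.2
gripper_force: 0.5
```

play_rows([
  {"travel": [0.9, 7, 0], "dr": [0, 0, 0]},
  {"travel": [1.8, 14, 0], "dr": [0, 0, 0]},
  {"travel": [2.6, 21, 0], "dr": [0, 0, 0]},
  {"travel": [3.5, 28, 0], "dr": [0, 0, 0]},
  {"travel": [4.4, 35, 0], "dr": [0, 0, 0]},
  {"travel": [5.2, 42, 0], "dr": [0, 0, 0]},
  {"travel": [6.1, 49, 0], "dr": [0, 0, 0]},
  {"travel": [7, 56, 0], "dr": [0, 0, 0]},
  {"travel": [7.9, 63, 0], "dr": [0, 0, 0]},
  {"travel": [8.8, 70, 0], "dr": [0, 0, 0]},
])

```text
t: 6.5
ee_pos: [483.6, -76.9, 58.5]
orientation: [-0.0, 0.062, 0.998, -0.0]
force: [-0.3, -1.0, 0.7]
width: 0.3
gripper_force: 0.4
```

play_rows([
  {"travel": [0.9, 7, 0], "dr": [0, 0, 0]},
  {"travel": [1.8, 14, 0], "dr": [0, 0, 0]},
  {"travel": [2.6, 21, 0], "dr": [0, 0, 0]},
  {"travel": [3.5, 28, 0], "dr": [0, 0, 0]},
  {"travel": [4.4, 35, 0], "dr": [0, 0, 0]},
  {"travel": [5.2, 42, 0], "dr": [0, 0, 0]},
  {"travel": [6.1, 49, 0], "dr": [0, 0, 0]},
  {"travel": [7, 56, 0], "dr": [0, 0, 0]},
  {"travel": [7.9, 63, 0], "dr": [0, 0, 0]},
  {"travel": [8.8, 70, 0], "dr": [0, 0, 0]},
])

```text
t: 7.75
ee_pos: [492.4, -6.8, 58.4]
orientation: [-0.0, 0.062, 0.998, 0.0]
force: [-0.6, -0.8, 0.3]
width: 0.5
gripper_force: 0.4
```

```bash
python3 - <<'E'
from h import *
for cam in('top','side'):
    c=snap(cam,cam+'2.png')
    print([(np.round(r['point']),round(r['score'],2)) for r in env.tip_of(cam,'tote')])
s=env.observe();p=s['ee_pos'][:2]-[496,22.4];print(s['t'],s['ee_pos'].round(1),s['force'].round(1),p@[.124,.992],p@[-.992,.124])
im=cv2.imread('pics/side2.png')[180:330,200:400];cv2.imwrite('pics/side2c.png',cv2.resize(im,None,fx=4,fy=4,interpolation=cv2.INTER_CUBIC))
E
```

```text
[(array([507.,  89.,  41.]), 0.9)]
[(array([504.,  90.,  45.]), 0.72), (array([506., 129.,  45.]), 0.55)]
7.95 [492.2  -7.   58.3] [-0.6 -1.  -0.1] -29.668583491031026 0.11911123751916408
```

View pics/side2c.png

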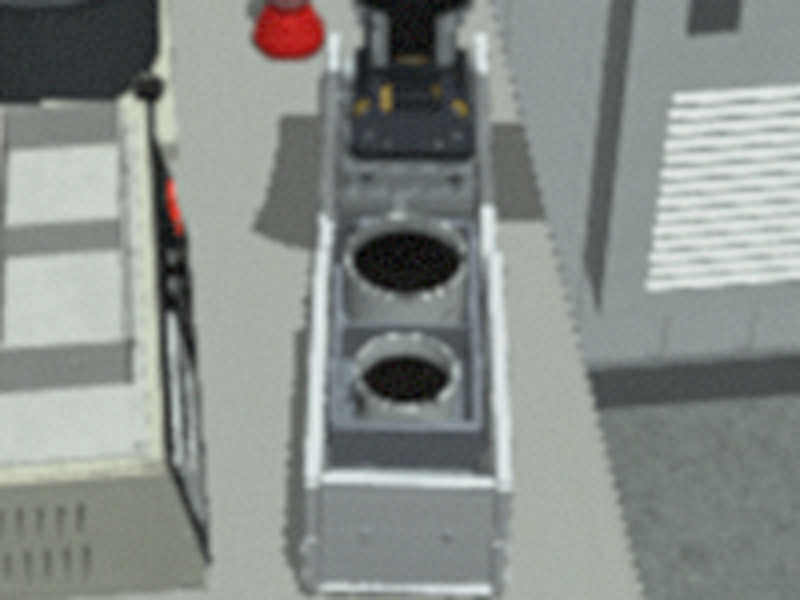

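play_rows([
  {"travel": [0.7, 6, 0], "dr": [0, 0, 0]},
  {"travel": [1.5, 12, 0], "dr": [0, 0, 0]},
  {"travel": [2.2, 18, 0], "dr": [0, 0, 0]},
  {"travel": [3, 24, 0], "dr": [0, 0, 0]},
  {"travel": [3.7, 30, 0], "dr": [0, 0, 0]},
  {"travel": [4.4, 35, 0], "dr": [0, 0, 0]},
  {"travel": [4.9, 39, 0], "dr": [0, 0, 0]},
  {"travel": [5.2, 42, 0], "dr": [0, 0, 0]},
  {"travel": [5.4, 44, 0], "dr": [0, 0, 0]},
  {"travel": [5.6, 45, 0], "dr": [0, 0, 0]},
])

```text
t: 9.2
ee_pos: [498.0, 37.8, 58.5]
orientation: [-0.0, 0.062, 0.998, 0.0]
force: [-1.1, -0.5, 0.1]
width: 0.6
gripper_force: 0.2
```

play_rows([
  {"travel": [0.1, 1, 0], "dr": [0, 0, 0]},
  {"travel": [0.2, 2, 0], "dr": [0, 0, 0]},
  {"travel": [0.4, 3, 0], "dr": [0, 0, 0]},
  {"travel": [0.5, 4, 0], "dr": [0, 0, 0]},
])

```text
t: 9.7
ee_pos: [498.5, 41.7, 58.4]
orientation: [-0.0, 0.062, 0.998, -0.0]
force: [-0.4, 0.1, 0.5]
width: 0.2
gripper_force: 0.2
```

play_rows([
  {"travel": [0.1, 1, 0], "dr": [0, 0, 0]},
  {"travel": [0.2, 2, 0], "dr": [0, 0, 0]},
  {"travel": [0.2, 2, 0], "dr": [0, 0, 0]},
])

```text
t: 10.07
ee_pos: [498.6, 42.5, 58.5]
orientation: [-0.0, 0.062, 0.998, -0.001]
force: [-2.7, -6.0, 1.3]
width: 0.7
gripper_force: 3.1
```

```bash
python3 - <<'E'
from h import *
for cam in('top','side'):
    c=snap(cam,cam+'3.png')
    print([(np.round(r['point']),round(r['score'],2)) for r in env.tip_of(cam,'tote')])
s=env.observe();print(s['t'],s['force'])
im=cv2.imread('pics/side3.png')[200:320,260:360];a=cv2.resize(im,None,fx=4,fy=5,interpolation=cv2.INTER_CUBIC)
im=cv2.imread('pics/top3.png')[170:260,140:250];b=cv2.resize(im,(400,600),interpolation=cv2.INTER_CUBIC)
cv2.imwrite('pics/c3.png',np.hstack([a,b]))
E
```

```text
[]
[(array([511., 139.,  41.]), 0.66)]
10.275 [-0.97043435 -5.24636312  0.54348506]
```

View pics/c3.png

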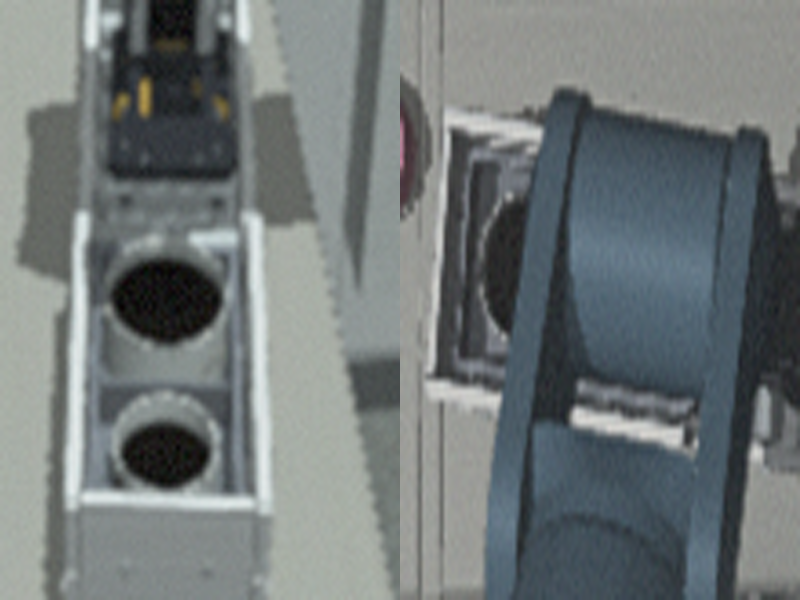

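play_rows([
  {"travel": [-0.2, -1.5, 0], "dr": [0, 0, 0]},
  {"travel": [-0.4, -3, 0], "dr": [0, 0, 0]},
  {"travel": [-1, -8, 0], "dr": [0, 0, 0]},
  {"travel": [-2.5, -20, 0], "dr": [0, 0, 0]},
  {"travel": [-4, -30, 40], "dr": [0, 0, 0]},
  {"travel": [-4, -40, 100], "dr": [0, 0, 0]},
  {"travel": [-4, -70, 145], "dr": [0, 0, 0]},
  {"travel": [-4, -130, 145], "dr": [0, 0, 0]},
  {"travel": [-4, -190, 145], "dr": [0, 0, 0]},
  {"travel": [-4, -250, 145], "dr": [0, 0, 0]},
])

```text
t: 11.52
ee_pos: [494.1, -208.7, 203.8]
orientation: [0.0, 0.062, 0.998, -0.0]
force: [1.0, 0.1, -1.0]
width: 0.3
gripper_force: 0.0
```

```bash
python3 - <<'E'
from h import *
for cam in('top','side'):
    c=snap(cam,cam+'4.png')
    for n in['tote','large_tin','thermometer']: print(n,[(np.round(r['point']),round(r['score'],2)) for r in env.tip_of(cam,n)])
s=env.observe();print(s['t'],s['force'])
im=cv2.imread('pics/side4.png')[200:320,260:360];a=cv2.resize(im,None,fx=4,fy=5,interpolation=cv2.INTER_CUBIC)
im=cv2.imread('pics/top4.png')[170:260,140:250];b=cv2.resize(im,(400,328),interpolation=cv2.INTER_CUBIC)
b=cv2.copyMakeBorder(b,0,272,0,0,cv2.BORDER_CONSTANT)
cv2.imwrite('pics/c4.png',np.hstack([a,b]))
E
```

```text
tote [(array([513., 135.,  38.]), 0.72)]
large_tin [(array([508.,  97.,  43.]), 0.74)]
thermometer [(array([ 496., -366.,   -3.]), 0.51)]
tote [(array([511., 136.,  44.]), 0.67)]
large_tin [(array([509.,  97.,  48.]), 0.69)]
thermometer [(array([ 547., -270.,    1.]), 0.95), (array([ 498., -367.,    1.]), 0.74)]
11.925 [-0.28065031  0.46397553  0.04908521]
```

View pics/c4.png

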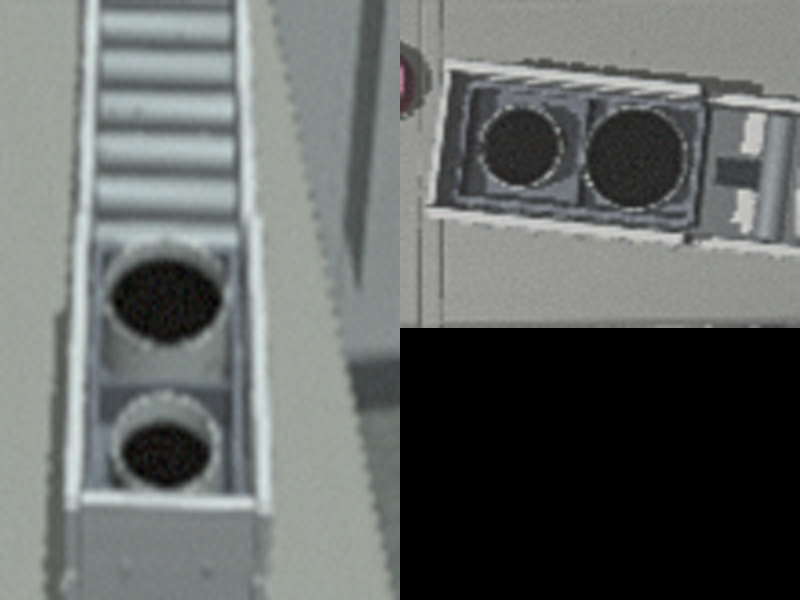

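play_rows([
  {"travel": [1, -50, 0], "dr": [0, 0, 0]},
  {"travel": [2, -110, 0], "dr": [0, 0, 0]},
  {"travel": [3, -157, 0], "dr": [0, 0, 0]},
  {"travel": [3, -157, 0], "dr": [0, 0, 0]},
  {"travel": [3, -157, -30], "dr": [0, 0, 0]},
  {"travel": [3, -157, -60], "dr": [0, 0, 0]},
  {"travel": [3, -157, -90], "dr": [0, 0, 0]},
  {"travel": [3, -157, -115], "dr": [0, 0, 0]},
  {"travel": [3, -157, -127], "dr": [0, 0, 0]},
  {"travel": [3, -157, -127], "dr": [0, 0, 0]},
], hand=-1)

```text
t: 13.18
ee_pos: [497.7, -361.9, 76.0]
orientation: [-0.0, 0.061, 0.998, 0.001]
force: [1.0, 1.0, 0.4]
width: 93.4
gripper_force: 0.0
```

```bash
python3 - <<'E'
from h import *
c=snap('top','top5.png');print(atz(c,(205.2,213.4),88))
d=snap('side','side5.png')
s=env.observe();print(s['t'],s['ee_pos'],s['force'],s['width'])
im=cv2.imread('pics/side5.png')[110:210,240:340];a=cv2.resize(im,(400,400),interpolation=cv2.INTER_CUBIC)
im=cv2.imread('pics/top5.png')[160:260,330:430];b=cv2.resize(im,(400,400),interpolation=cv2.INTER_CUBIC)
cv2.imwrite('pics/c5.png',np.hstack([a,b]))
E
```

```text
[505.6  93.   88. ]
13.275 [ 498.46467656 -363.29826176   77.7025571 ] [-0.05710055 -0.28132198  0.0804852 ] 93.85087495570666
```

View pics/c5.png

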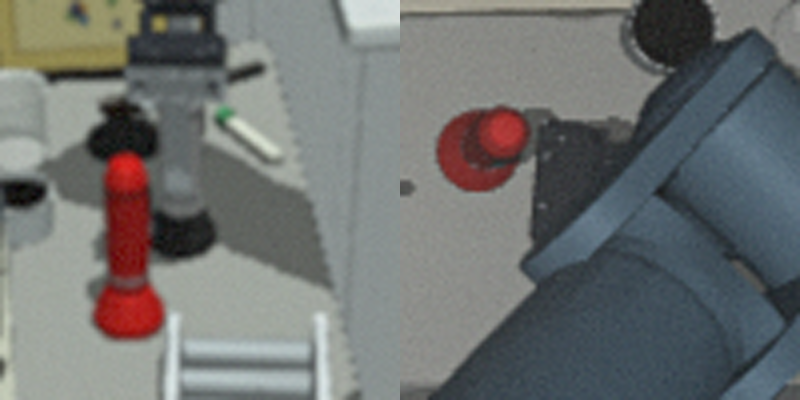

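play_rows([
  {"travel": [-1, -3, 0], "dr": [0, 0, 0]},
  {"travel": [-1, -3, 0], "dr": [0, 0, 0]},
  {"travel": [-1, -3, 0], "dr": [0, 0, 0]},
  {"travel": [-1, -3, 0], "dr": [0, 0, 0]},
  {"travel": [-1, -3, 0], "dr": [0, 0, 0]},
  {"travel": [-1, -3, 0], "dr": [0, 0, 0]},
  {"travel": [-1, -3, 0], "dr": [0, 0, 0]},
  {"travel": [-1, -3, 0], "dr": [0, 0, 0]},
], hand=1)

```text
t: 14.28
ee_pos: [496.6, -366.2, 76.3]
orientation: [-0.0, 0.062, 0.998, 0.0]
force: [-0.1, 0.1, -0.8]
width: 31.6
gripper_force: 30.0
```

play_rows([
  {"travel": [0, 0, 20], "dr": [0, 0, 0]},
  {"travel": [0, 0, 60], "dr": [0, 0, 0]},
  {"travel": [0, 0, 105], "dr": [0, 0, 0]},
  {"travel": [0, 0, 145], "dr": [0, 0, 0]},
  {"travel": [0, 10, 160], "dr": [0, 0, 0]},
  {"travel": [0, 40, 160], "dr": [0, 0, 0]},
  {"travel": [1, 85, 160], "dr": [0, 0, 0]},
  {"travel": [2, 135, 160], "dr": [0, 0, 0]},
  {"travel": [4, 190, 160], "dr": [0, 0, 0]},
  {"travel": [5, 245, 160], "dr": [0, 0, 0]},
])

```text
t: 15.52
ee_pos: [500.7, -118.8, 235.5]
orientation: [-0.001, 0.062, 0.998, 0.0]
force: [1.0, 0.8, -2.1]
width: 31.4
gripper_force: 30.0
```

play_rows([
  {"travel": [1, 50, 0], "dr": [0, 0, 0]},
  {"travel": [2, 100, 0], "dr": [0, 0, 0]},
  {"travel": [3, 145, 0], "dr": [0, 0, 0]},
  {"travel": [4, 180, 0], "dr": [0, 0, 0]},
  {"travel": [5, 205, 0], "dr": [0, 0, 0]},
  {"travel": [5, 217, 0], "dr": [0, 0, 0]},
  {"travel": [5, 217, 0], "dr": [0, 0, 0]},
  {"travel": [5, 217, 0], "dr": [0, 0, 0]},
])

```text
t: 16.52
ee_pos: [506.5, 95.0, 236.2]
orientation: [-0.0, 0.062, 0.998, -0.0]
force: [-0.1, -0.4, -2.1]
width: 31.5
gripper_force: 30.0
```

```bash
python3 - <<'E'
from h import *
for cam in('top','side'):
    c=snap(cam,cam+'6.png')
    for n in['tote','large_tin','thermometer']: print(n,[(np.round(r['point']),round(r['score'],2)) for r in env.tip_of(cam,n)])
s=env.observe();print(s['t'],s['ee_pos'],s['force'],s['width'])
im=cv2.imread('pics/side6.png')[180:330,220:380];cv2.imwrite('pics/c6.png',cv2.resize(im,(640,600),interpolation=cv2.INTER_CUBIC))
E
```

```text
tote []
large_tin [(array([506.,  96.,  42.]), 0.38)]
thermometer [(array([ 546., -273.,    1.]), 0.9)]
tote [(array([511., 139.,  41.]), 0.81)]
large_tin [(array([512., 100.,  48.]), 0.85)]
thermometer [(array([508.,  91., 161.]), 0.8), (array([ 545., -274.,    1.]), 0.72)]
16.925 [506.71879533  95.4568461  236.47741428] [-0.40878007 -0.95718527 -2.68317881] 31.557971718410823
```

View pics/c6.png

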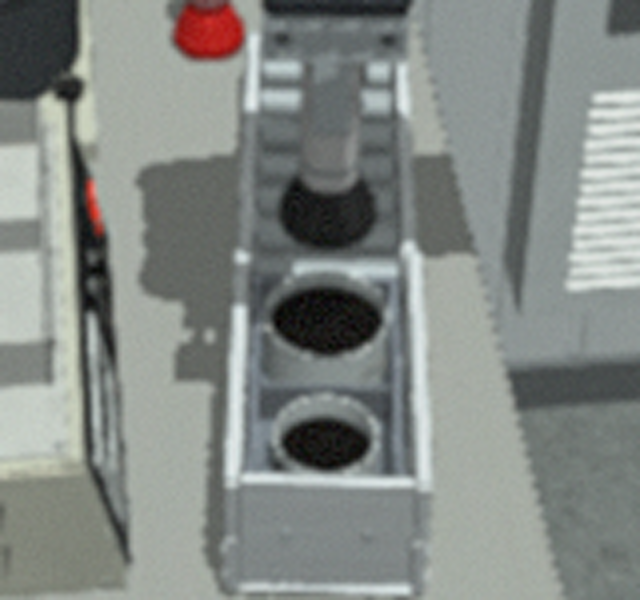

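play_rows([
  {"travel": [0, 2, 0], "dr": [0, 0, 0]},
  {"travel": [0, 2, 0], "dr": [0, 0, 0]},
  {"travel": [0, 2, 0], "dr": [0, 0, 0]},
  {"travel": [0, 2, 0], "dr": [0, 0, 0]},
  {"travel": [0, 2, 0], "dr": [0, 0, 0]},
  {"travel": [0, 2, 0], "dr": [0, 0, 0]},
  {"travel": [0, 2, 0], "dr": [0, 0, 0]},
  {"travel": [0, 2, 0], "dr": [0, 0, 0]},
  {"travel": [0, 2, 0], "dr": [0, 0, 0]},
  {"travel": [0, 2, 0], "dr": [0, 0, 0]},
])

```text
t: 18.18
ee_pos: [506.7, 97.7, 236.4]
orientation: [-0.0, 0.062, 0.998, -0.0]
force: [-0.6, 0.7, -1.4]
width: 31.3
gripper_force: 30.0
```

play_rows([
  {"travel": [0, 0, 0], "dr": [0, 0, 0]},
  {"travel": [0, 0, 0], "dr": [0, 0, 0]},
  {"travel": [0, 0, 0], "dr": [0, 0, 0]},
  {"travel": [0, 0, 0], "dr": [0, 0, 0]},
  {"travel": [0, 0, 0], "dr": [0, 0, 0]},
  {"travel": [0, 0, 0], "dr": [0, 0, 0]},
  {"travel": [0, 0, 0], "dr": [0, 0, 0]},
  {"travel": [0, 0, 0], "dr": [0, 0, 0]},
  {"travel": [0, 0, 0], "dr": [0, 0, 0]},
  {"travel": [0, 0, 0], "dr": [0, 0, 0]},
])

```text
t: 19.42
ee_pos: [506.7, 97.7, 236.5]
orientation: [-0.0, 0.062, 0.998, 0.0]
force: [0.1, 0.0, -1.5]
width: 31.7
gripper_force: 30.0
```

play_rows([
  {"travel": [0, 0, 0], "dr": [0, 0, 0]},
  {"travel": [-1, -15, 0], "dr": [0, 0, 0]},
  {"travel": [-2, -50, 0], "dr": [0, 0, 0]},
  {"travel": [-3, -100, 0], "dr": [0, 0, 0]},
  {"travel": [-4, -155, 0], "dr": [0, 0, 0]},
  {"travel": [-5, -210, 0], "dr": [0, 0, 0]},
  {"travel": [-6, -265, 0], "dr": [0, 0, 0]},
  {"travel": [-7, -320, 0], "dr": [0, 0, 0]},
  {"travel": [-8, -375, 0], "dr": [0, 0, 0]},
  {"travel": [-10, -420, 0], "dr": [0, 0, 0]},
])

```text
t: 20.68
ee_pos: [495.6, -325.3, 236.4]
orientation: [-0.0, 0.063, 0.998, -0.0]
force: [0.2, 0.7, -2.4]
width: 31.5
gripper_force: 30.0
```

play_rows([
  {"travel": [0, -30, 0], "dr": [0, 0, 0]},
  {"travel": [0, -44, 0], "dr": [0, 0, 0]},
  {"travel": [0, -44, -30], "dr": [0, 0, 0]},
  {"travel": [0, -44, -70], "dr": [0, 0, 0]},
  {"travel": [0, -44, -110], "dr": [0, 0, 0]},
  {"travel": [0, -44, -138], "dr": [0, 0, 0]},
  {"travel": [0, -44, -150], "dr": [0, 0, 0]},
  {"travel": [0, -44, -155], "dr": [0, 0, 0]},
  {"travel": [0, -44, -158], "dr": [0, 0, 0]},
  {"travel": [0, -44, -158], "dr": [0, 0, 0]},
])

```text
t: 21.92
ee_pos: [497.1, -366.7, 79.4]
orientation: [0.001, 0.062, 0.998, -0.001]
force: [-0.0, 0.4, -2.0]
width: 31.6
gripper_force: 30.0
```

play_rows([
  {"travel": [0, 0, -0.7], "dr": [0, 0, 0]},
  {"travel": [0, 0, -1.4], "dr": [0, 0, 0]},
  {"travel": [0, 0, -2], "dr": [0, 0, 0]},
  {"travel": [0, 0, -2.5], "dr": [0, 0, 0]},
  {"travel": [0, 0, -2.5], "dr": [0, 0, 0]},
])

```text
t: 22.55
ee_pos: [496.8, -366.3, 76.2]
orientation: [0.0, 0.062, 0.998, -0.0]
force: [-0.8, 0.9, 0.9]
width: 31.5
gripper_force: 30.0
```

play_rows([
  {"travel": [0, 0, 0], "dr": [0, 0, 0]},
  {"travel": [0, 0, 0], "dr": [0, 0, 0]},
  {"travel": [0, 0, 0], "dr": [0, 0, 0]},
  {"travel": [0, 0, 0], "dr": [0, 0, 0]},
  {"travel": [0, 0, 0], "dr": [0, 0, 0]},
  {"travel": [0, 0, 0], "dr": [0, 0, 0]},
  {"travel": [0, 0, 15], "dr": [0, 0, 0]},
  {"travel": [0, 0, 45], "dr": [0, 0, 0]},
  {"travel": [0, 0, 90], "dr": [0, 0, 0]},
  {"travel": [0, 0, 130], "dr": [0, 0, 0]},
], hand=-1)

```text
t: 23.8
ee_pos: [496.9, -366.5, 208.8]
orientation: [0.001, 0.062, 0.998, -0.001]
force: [0.9, 0.0, 0.4]
width: 94.3
gripper_force: 0.0
```

play_rows([
  {"travel": [-20, 20, 10], "dr": [0, 0, 0]},
  {"travel": [-50, 70, 10], "dr": [0, 0, 0]},
  {"travel": [-80, 130, 10], "dr": [0, 0, 0]},
  {"travel": [-90, 190, 10], "dr": [0, 0, 0]},
  {"travel": [-90, 240, 10], "dr": [0, 0, 0]},
  {"travel": [-90, 240, 10], "dr": [0, 0, 0]},
])

```text
t: 24.55
ee_pos: [406.7, -124.0, 217.1]
orientation: [0.001, 0.06, 0.998, -0.001]
force: [0.1, -1.0, 1.2]
width: 93.9
gripper_force: 0.0
```

```bash
python3 - <<'E'
from h import *
for cam in('top','side'):
    c=snap(cam,cam+'7.png')
    for n in['tote','large_tin','thermometer','beaker','spare_tin']: print(n,[(np.round(r['point']),round(r['score'],2)) for r in env.tip_of(cam,n)])
s=env.observe();print(s['t'],s['ee_pos'],s['force'],s['width'])
a=cv2.resize(cv2.imread('pics/side7.png')[110:310,220:360],(400,571));b=cv2.resize(cv2.imread('pics/top7.png')[150:260,140:460],(400,137))
b=cv2.copyMakeBorder(b,0,571-137,0,0,cv2.BORDER_CONSTANT)
cv2.imwrite('pics/c7.png',np.hstack([a,b]))
E
```

```text
tote [(array([514., 139.,  41.]), 0.97), (array([518., 173.,  41.]), 0.57)]
large_tin [(array([510.,  93.,  41.]), 0.9)]
thermometer [(array([ 494., -367.,    0.]), 0.95), (array([ 548., -270.,    1.]), 0.8)]
beaker [(array([ 619., -489.,    2.]), 0.89)]
spare_tin [(array([ 616., -390.,   -1.]), 0.75)]
tote [(array([511., 138.,  46.]), 0.96), (array([ 613., -485.,   -2.]), 0.56)]
large_tin [(array([507.,  98.,  48.]), 0.85)]
thermometer [(array([ 546., -273.,    2.]), 0.78), (array([ 496., -372.,    1.]), 0.57)]
beaker [(array([ 615., -486.,   -0.]), 0.71)]
spare_tin [(array([ 624., -398.,    2.]), 0.56)]
25.15 [ 406.64911944 -126.60163759  215.82250196] [ 0.07507425  0.57830724 -0.26268989] 94.00873964052983
```

View pics/c7.png

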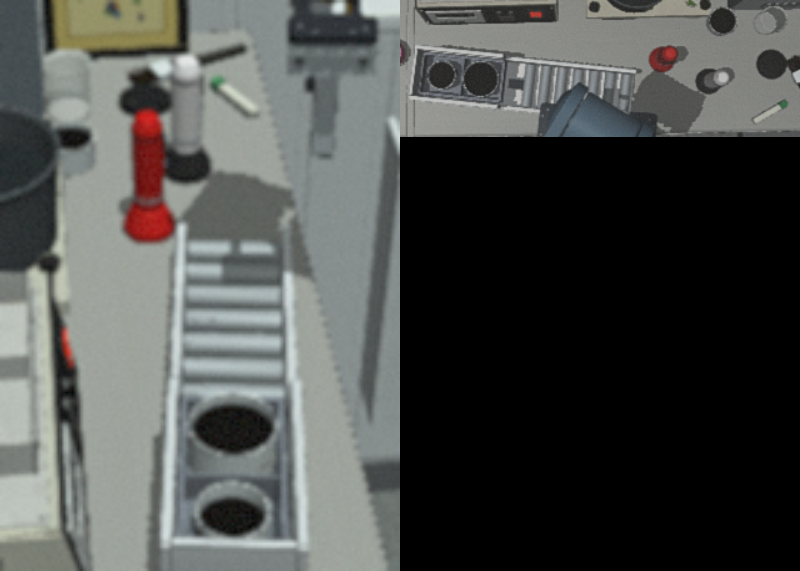

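The picture shows the tote at home with both tins upright, the thermometer standing upright again, and the bystanders where they were.

```bash
python3 -c "
from rig import env
print(env.job_done())"
```

```text
the job is handed in; nothing more can be done
None
```

I've handed the job in: the tote is in the bay against the buffers, the thermometer was held about 7 cm above the larger tin for over 2 s and stood back upright, and the other things are where they were; I judged the pawl to be up from the tote's position and the contact force, not from a clear view of it.

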